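# Turn the block plane's bench sign from barred ring to tick

## Task

The block plane has been sharpened and may be used again: turn the swivelling sign that stands behind it half a turn, either way round, so that the tick faces where the barred ring faces now and the plate stands square along its foot again. Leave the C-clamp's sign showing its barred ring, and do not disturb the plane or the clamp.

Things in the scene. Friction and masses are not known exactly. Their poses are not given: they have to be found in the camera images.
- plane_stand: Foot of the block plane's sign: dark steel, 80 (x) x 150 (y) x 14 mm, fixed to the bench, with a thin spindle that carries the sign plate. Origin: centre of its underside, on the upright pivot axis; z up, long side y, front -x (roughly towards the robot). Two stands are alike; this one has the block plane lying about 125 mm in front of it (-x).
- plane_sign (a joint): Turn of that sign's plate about its pivot, rad, anticlockwise from above positive. 0: plate along the foot's y, barred ring to the front (-x); pi or -pi: tick to the front. Starts within 0.2 of 0; turns both ways up to 3.75. Pivot friction of 0.06 N m (1 N at 60 mm) keeps it where it is left.
- plane_sign_edge (a point): Upper corner of that plate, 75 mm from the pivot axis, 165 mm above the bench, at its end towards the foot's +y when the joint is 0; turns with it. Plate: bare aluminium, 150 mm wide, 8 thick, from 65 to 165 mm above the bench, pivot through its middle; a raised dark barred ring (ring with slanting bar) on one face, a raised dark tick on the other.
- clamp_stand: Foot of the other, identical sign, with the C-clamp lying about 125 mm in front of it: same size, origin and axes as plane_stand, fixed to the bench. Its sign also shows the barred ring and has to stay so.
- clamp_sign_edge (a point): Upper corner of the C-clamp's sign plate, placed like plane_sign_edge on the other. Must stay where it is.
- block_plane: Small grey metal block plane with wooden knobs, 45 x 160 x 54 mm, long along its y, loose on the bench in front of its sign. Origin: centre of its underside.
- c_clamp: C-clamp, 135 x 118 x 20 mm, lying flat, loose on the bench in front of its sign. Origin: centre of its underside.
There are look-alikes about, which are no part of the job. What is shaped like the plane_stand but blue or purple is not meant.

How it is judged:
At the end, for the whole second after the job is handed in: The block plane's sign is at rest, turned so that the tick faces the front of its foot, the plate along the foot to within 15 degrees; the C-clamp's sign has turned less than 15 degrees (its corner moved under 20 mm), and the plane and the clamp lie within 30 mm of where they were ((value of joint plane_sign between 2.88 and 3.4 rad or value of joint plane_sign between -3.4 and -2.88 rad) and velocity of joint plane_sign between -0.05 and 0.05 rad/s and distance of clamp_sign_edge from where it was at the start of the episode below 0.02 m and distance of each of block_plane, c_clamp from where it was at the start of the episode below 0.03 m); the robot touches nothing.
It fails at once if the C-clamp's sign is turned (its corner moves more than 20 mm) (distance of clamp_sign_edge from where it was at the start of the episode above 0.02 m).
It fails at once if the block plane is moved more than 30 mm (distance of block_plane from where it was at the start of the episode above 0.03 m).
It fails at once if the C-clamp is moved more than 30 mm (distance of c_clamp from where it was at the start of the episode above 0.03 m).
It also fails if it takes over 40 s, if anything falls off the work surface, if the arm or the gripper's body presses on something with over 40 N, if the wrist force passes 120 N, or if a joint passes its speed limit or range.

## Robot

A 6-joint arm with a two-finger parallel gripper is mounted at the origin on a cart in front of the work surface, level with it; the furniture and walls round the work are solid. World frame = base frame: x ahead of the robot, y to its left, z up, the work surface at z = 0. Lengths are in m, angles in rad, forces in N, time in s.
With the tool pointing down it reaches from about 0.375 to 0.975 m from the base axis. Payload 3.8 kg.
Tool frame: the origin (TCP) lies between the finger pads; the fingertips stand 17 mm ahead of it and the grasp point (between the pads) lies 2 mm behind it; y points along the fingers, z is the direction in which the jaws open and shut, and the axes are right-handed (so a half turn about y gives the same grasp; the last joint's range is limited). The gripper opens to 85 mm and grips with 20 to 120 N. Pads are 22 mm wide; open, the fingers measure 114 mm over their backs; the gripper's body (76 mm by 85 mm) begins 54 mm behind the grasp point. The pads swing forward as they close: fully open they stand 13 mm farther back than shut.
Start: joints at [-1.186, 0.264, 1.604, -0, 1.274, -0.037], TCP at [0.276, -0.616, 0.248] pointing down, gripper open.
Joint ranges: [-2.63, 2.63], [-0.94, 2.18], [0.31, 2.57], [-1.31, 4.45], [0, 2.66], [-2.55, 2.55]. Speed limits (rad/s): [2.57, 2.57, 3.14, 3.14, 3.14, 3.14].

## Interface

Orientations are given as a rotation vector (axis times angle).
In Python, from workcell import bot, eyes, nets gives the robot as it stands. The module is installed in compiled form; this text tells all that it offers.
- The arm moves only by the tool jog_arm, never from a script. Its arguments are lists of equal length, an entry for each row: "turn": the turn, a rotation vector about the tool's x, y, z in rad, a list of three; "slide": the shift along the tool's x, y, z in mm, a list of three; "grip": the opening in per cent of the stroke, from 0 (shut) to 100 (fully open). A call has 1 to 5 rows; each row shifts and turns the commanded pose from where the row before left it, along the tool's axes as they then stand; what a row does not reach is not made up. A row lasts 1/10 s, in which the tool goes at most 50 mm and 8.59 degrees, less where a joint would pass 70% of its speed; a pose out of reach is approached as far as the arm can. A call with a gripper value outside its range is refused whole. The fingers move at their own pace and stop on an object; "newtons" is the grip in N (left out, the last holds). Time passes only in rows, so rows that do not move let the fingers close. It gives the time, the measured TCP pose, the force and the opening at its end, in the units of the state.
- bot.read_state(): the state, without advancing time (a new reading comes with each control period).
- eyes.read_camera(name): name is "scene" or "side" or "wrist"; returns a dict with "img" (480x640x3 uint8, red, green, blue), "depth" (480x640 float32, m along the optical axis (not along the pixel's ray), 0 where there is no reading), "intrinsics" (3x3 intrinsics, pixels), "position" and "rotation" of the camera in the world. Camera axes: x right, y down, z forward; pixel columns grow to the right and rows downward; lengths in m; the calibration is good to about 2 mm. The wrist camera is an equidistant fisheye: a pixel r from the principal point sees the ray r / f radians off the axis. A picture is of the moment at which its call begins.
- bot.finish_job(): hands the job in, once; it reports no verdict.
Trained networks look in a picture, given as the dict that the camera call returned (one of the last four; its "shot" number tells which), for a name from the list of things; names that differ only in an ending like _2 or _b are one class to them, and where a whole thing is asked for, a point or a joint stands for the part that bears it (a point fixed in the world has none). Each returns a list of dicts, best first, with "conf" (0 to 1); they miss things now and then, are a little off and sometimes report something else, mostly with a low value. They report only what shows in the picture. A call takes as long as a camera call. They do not tell look-alikes from the thing itself.
- nets.search_frame(thing, picture): "xyz" ([x, y, z] in m, in the coordinates of the camera as it stood for that picture, good to about 4 mm: the middle of the surface that is visible of it).
The state is a dict: "time": time; "q": joint angles; "joint_vel": joint speeds; "joint_torque": joint torques, N m; "tool_pos": TCP position; "tcp_rot": TCP orientation; "wrist_force": force on the tool from outside, world axes, zero at the start; "torque": the same for the moment, N m; "width": opening from 0.0 (shut) to 1.0 (fully open).
Only numpy, scipy, OpenCV 4.12 (cv2) and the standard library are available. Lean on these libraries where they do the work, as an engineer would, in place of code of your own. Each camera call takes 0.05 s, during which the arm holds its last target.

## Working session

There is one attempt and no reset: what is moved stays moved. The work goes in short steps, Python scripts to look and compute and a tool call to move; the robot and the scene stay as the last step left them, time stands still between calls to the robot, and variables do not carry over. Pictures are saved under pics/ and viewed, and the job is handed in when it is done.

Besides the shell and the picture viewer there is one more tool, called after "Call:" by a JSON object that holds its "method" and its "body". jog_arm: Moves the arm, as the interface text tells. Its arguments: {"type":"object","properties":{"turn":{"type":"array"},"slide":{"type":"array"},"grip":{"type":"array"},"newtons":{"type":"number"}},"required":["turn","slide","grip"]}

```bash
mkdir -p pics
cat > h.py <<'E'
import numpy as np, cv2
from scipy.spatial.transform import Rotation as R
from workcell import bot, eyes, nets
def save(p,name,crop=None,scale=1):
    im=p["img"][:,:,::-1]
    if crop: im=im[crop[1]:crop[3],crop[0]:crop[2]]
    im=cv2.resize(im,None,fx=scale,fy=scale,interpolation=cv2.INTER_CUBIC)
    cv2.imwrite("pics/"+name,im)
def w(p,xyz): 
    return np.array(p["rotation"])@np.array(xyz)+np.array(p["position"])
def cloud(p):
    K=np.array(p["intrinsics"]);d=p["depth"];v,u=np.indices(d.shape)
    c=np.stack([(u-K[0,2])/K[0,0]*d,(v-K[1,2])/K[1,1]*d,d],-1)
    return c@np.array(p["rotation"]).T+np.array(p["position"])
def pix(p,xyz):
    c=np.array(p["rotation"]).T@(np.array(xyz)-np.array(p["position"]));K=np.array(p["intrinsics"])
    return (K@c/c[2])[:2]
E
python3 - <<'E'
from h import *
s=bot.read_state();print(s["time"],s["tool_pos"],s["tcp_rot"],s["width"])
for n in("scene","side"):
    p=eyes.read_camera(n);save(p,n+"0.png");np.savez(n+"0.npz",**{k:p[k] for k in("img","depth","intrinsics","position","rotation")})
    print(n,p["position"],p["rotation"])
    for t in("plane_stand","plane_sign","plane_sign_edge","clamp_stand","block_plane","c_clamp"):
        for r in nets.search_frame(t,p)[:4]:
            print(t,round(r["conf"],2),w(p,r["xyz"]).round(3),pix(p,w(p,r["xyz"])).round())
E
```

```text
0.0 [ 0.27608102 -0.61518552  0.24694482] [-0.4261934   1.99107781 -1.98655142] 1.0023659773494042
scene [0.16807765 0.56667746 0.79671776] [-0.72976603  2.62702997 -1.05585812]Traceback (most recent call last):
  File "<stdin>", line 8, in <module>
  File "h.py", line 17, in pix
    return (K@c/c[2])[:2]
            ~^~
ValueError: matmul: Input operand 1 does not have enough dimensions (has 0, gufunc core with signature (n?,k),(k,m?)->(n?,m?) requires 1)
```

Rotation is a rotation vector.

```bash
sed -i 's/np.array(p\["rotation"\])/R.from_rotvec(p["rotation"]).as_matrix()/' h.py
python3 - <<'E'
from h import *
for n in("scene","side"):
    p=eyes.read_camera(n);save(p,n+"0.png");np.savez(n+"0.npz",**{k:p[k] for k in("img","depth","intrinsics","position","rotation")})
    print(n,p["position"])
    for t in("plane_stand","plane_sign","plane_sign_edge","block_plane","c_clamp"):
        for r in nets.search_frame(t,p)[:4]:
            print(t,round(r["conf"],2),w(p,r["xyz"]).round(3),pix(p,w(p,r["xyz"])).round())
print(bot.read_state()["time"])
E
```

```text
scene [0.16807765 0.56667746 0.79671776]
plane_stand 0.86 [ 0.628 -0.195  0.026] [344. 186.]
plane_stand 0.8 [0.523 0.02  0.023] [333. 272.]
plane_stand 0.62 [ 0.369 -0.184  0.012] [453. 239.]
plane_stand 0.21 [0.434 0.215 0.017] [317. 377.]
plane_sign 0.97 [ 0.369 -0.184  0.126] [462. 196.]
plane_sign 0.73 [ 0.631 -0.189  0.121] [341. 152.]
plane_sign 0.7 [0.526 0.018 0.124] [331. 233.]
plane_sign_edge 0.93 [ 0.368 -0.186  0.128] [463. 194.]
plane_sign_edge 0.91 [0.526 0.018 0.126] [331. 233.]
plane_sign_edge 0.8 [ 0.625 -0.192  0.126] [344. 150.]
plane_sign_edge 0.58 [0.586 0.217 0.071] [236. 318.]
block_plane 0.61 [ 0.505 -0.203  0.024] [396. 204.]
block_plane 0.37 [ 0.627 -0.19   0.124] [342. 152.]
c_clamp 0.8 [0.434 0.212 0.016] [317. 376.]
side [0.39808128 1.1005462  0.63101658]
plane_stand 0.98 [0.519 0.033 0.015] [316. 302.]
plane_stand 0.73 [ 0.629 -0.19   0.014] [280. 254.]
plane_stand 0.67 [ 0.369 -0.185  0.015] [389. 259.]
plane_sign 0.94 [ 0.63  -0.17   0.127] [277. 213.]
plane_sign 0.69 [ 0.373 -0.167  0.124] [390. 218.]
plane_sign 0.67 [0.52  0.039 0.125] [314. 255.]
plane_sign_edge 0.93 [0.52  0.039 0.123] [315. 256.]
plane_sign_edge 0.87 [ 0.374 -0.168  0.123] [389. 219.]
plane_sign_edge 0.35 [0.583 0.223 0.016] [269. 354.]
block_plane 0.78 [ 0.506 -0.185  0.025] [331. 253.]
block_plane 0.63 [ 0.626 -0.174  0.124] [279. 214.]
c_clamp 0.56 [0.463 0.189 0.021] [338. 344.]
0.7
```

View pics/scene0.png

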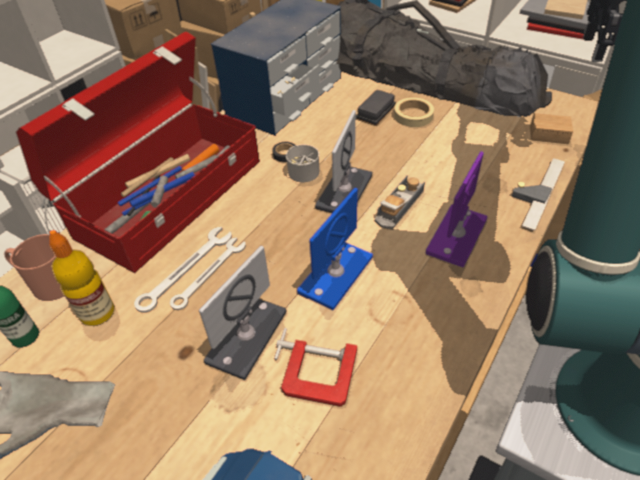

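View pics/side0.png

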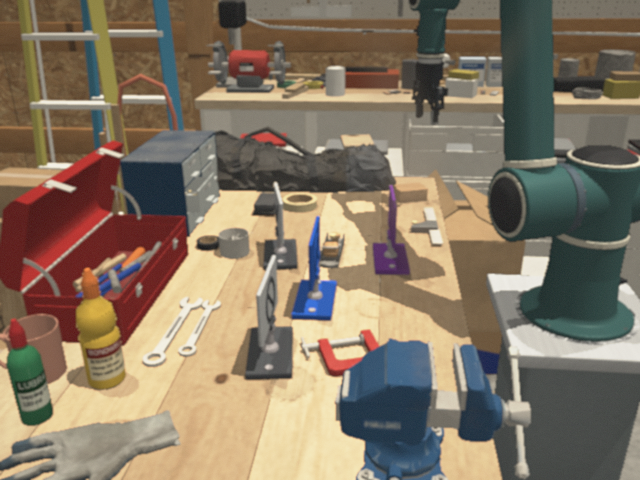

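Candidates in the scene picture: a dark stand at (344,186) with the plane at (400,200) before it, a dark stand at (245,335) with the red clamp before it, a blue one at (335,270) and a purple one at (455,235). The dark one at (344,186) fits, because the block plane lies in front of it. I'll enlarge that one and measure its plate.

Run:
```python
from h import *
for n,cr in(("scene",(260,80,440,240)),("side",(200,160,400,300))):
    p=dict(np.load(n+"0.npz"));save(p,n+"crop.png",cr,4)
    W=cloud(p);P=W[p["depth"]>0]
    for nm,c,r in(("plane",(.63,-.19),.11),):
        m=(np.hypot(P[:,0]-c[0],P[:,1]-c[1])<r)&(P[:,2]>.075)&(P[:,2]<.175)
        q=P[m];
        vx,vy,x0,y0=cv2.fitLine(q[:,:2].astype(np.float32),cv2.DIST_HUBER,0,.002,.001).ravel()
        t=(q[:,:2]-[x0,y0])@[vx,vy];print(n,nm,len(q),"dir",vx,vy,np.degrees(np.arctan2(-vx,vy)),"ends",np.percentile(t,[1,99])[:,None]*[vx,vy]+[x0,y0],q[:,2].max())
        m=(np.hypot(P[:,0]-c[0],P[:,1]-c[1])<r)&(P[:,2]>.009)&(P[:,2]<.018)
        q=P[m];print("foot",cv2.minAreaRect((q[:,:2]*1000).astype(np.float32)))
    # obstacles taller map within 0.4..0.9,-0.45..0.1
    m=(P[:,0]>.3)&(P[:,0]<.95)&(P[:,1]>-.5)&(P[:,1]<.15)&(P[:,2]>.03)
    H={}
    for x,y,z in P[m]:
        k=(int(x//.03),int((y+.6)//.03));H[k]=max(H.get(k,0),z)
    print("y from",[round(-.6+.03*j,2) for j in range(3,25)])
    for i in range(10,32):print("%.2f"%(i*.03)," ".join("%3d"%(H.get((i,j),0)*1000) for j in range(3,25)))
```

```text
scene plane 966 dir 0.24909231 -0.96847975 -165.57619 ends [[ 0.61227502 -0.13401563]
 [ 0.64838813 -0.27442468]] 0.16731710757524065
foot ((633.5905151367188, -185.38490295410156), (162.76190185546875, 181.67233276367188), 39.70538330078125)
y from [-0.51, -0.48, -0.45, -0.42, -0.39, -0.36, -0.33, -0.3, -0.27, -0.24, -0.21, -0.18, -0.15, -0.12, -0.09, -0.06, -0.03, 0.0, 0.03, 0.06, 0.09, 0.12]
0.30   0   0   0   0   0   0   0   0   0   0   0   0   0   0   0   0   0   0   0   0   0   0
0.33   0   0   0   0   0   0   0   0   0   0  70   0   0   0   0   0   0   0   0   0   0   0
0.36   0   0   0   0   0   0   0 165 165 166 165 166 166   0   0   0   0   0   0   0   0   0
0.39   0   0   0   0   0   0   0   0   0   0   0   0   0   0   0   0   0   0   0   0   0   0
0.42   0   0   0   0   0   0   0   0   0   0   0   0   0   0   0   0   0   0   0   0   0   0
0.45   0   0   0   0   0   0   0   0   0   0   0   0   0   0   0   0   0   0   0   0   0   0
0.48   0   0   0   0   0   0   0  35  30  57  46  48   0   0   0   0   0   0   0   0   0   0
0.51   0   0   0   0   0   0   0  34  30  55  47  5
[... 3082 characters left out ...]
2  53  51   0   0   0   0   0   0   0   0   0   0
0.75  35  32   0   0   0   0   0   0  53  53  53  41   0   0   0   0   0   0   0   0   0   0
0.78   0   0   0   0   0   0   0   0  49  54  53   0   0   0   0   0   0   0   0   0   0   0
0.81   0   0   0   0   0   0   0   0   0   0   0   0   0   0   0   0   0   0   0   0   0   0
0.84   0 129 129 130 130 131 130  81   0   0 102 102 102 102 101 103 103 101 102 103 102 102
0.87 206 207 206 207 208 206 208 204   0   0 105   0   0   0   0   0   0   0   0   0   0   0
0.90 207 207 207 208 206 207 206 206   0   0 102  49  50  50  51  50  50   0  52  51   0   0
0.93 206 206 207 209 206 206 207 206   0   0 102   0  40  41  42  48  49  52  52  50   0   0
```

View pics/scenecrop.png

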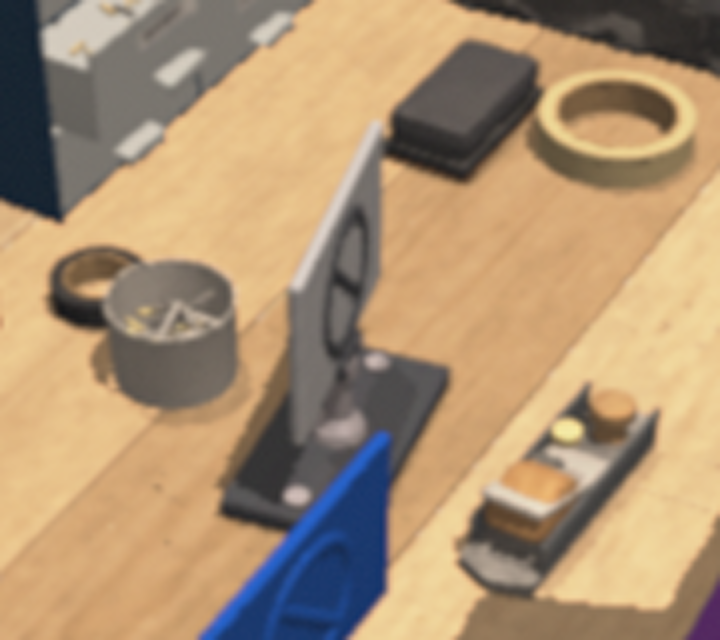

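Confirmed: the dark foot at (344,186), with the bare plate showing the barred ring and the plane in front of it. The stray pot at (300,160) stands behind, about 50 mm high. Next I measure the foot's yaw and the tool's yaw. The plan is to grip the plate's top from above at the pivot and turn the tool about its y.

Run:
```python
from h import *
for n in("scene","side"):
    p=dict(np.load(n+"0.npz"));W=cloud(p);g=p["img"].astype(int)
    dark=(g.max(2)<95)&(p["depth"]>0)
    m=dark&(W[...,2]>.006)&(W[...,2]<.022)&(np.hypot(W[...,0]-.63,W[...,1]+.2)<.095)
    n_,lab,st,_=cv2.connectedComponentsWithStats(m.astype(np.uint8));k=1+st[1:,4].argmax();q=W[lab==k]
    print(n,len(q),cv2.minAreaRect((q[:,:2]*1000).astype(np.float32)),np.cov(q[:,:2].T).ravel())
    print((cv2.boxPoints(cv2.minAreaRect((q[:,:2]*1000).astype(np.float32)))).round())
    o=np.zeros((480,640,3),np.uint8);o[lab==k]=255
    o=np.where(o>0,[0,0,255],p["img"][:,:,::-1]).astype(np.uint8)[120:290,240:440];cv2.imwrite(f"pics/foot_{n}.png",cv2.resize(o,None,fx=4,fy=4))
s=bot.read_state();M=R.from_rotvec(s["tcp_rot"]).as_matrix();print(M.round(3),s["q"],s["tool_pos"])
```

```text
scene 446 ((641.2102661132812, -174.4320526123047), (53.99618911743164, 94.17977142333984), 7.922257900238037) [ 2.16570057e-04 -6.24713930e-05 -6.24713930e-05  4.70290636e-04]
[[ 608. -132.]
 [ 621. -225.]
 [ 674. -217.]
 [ 661. -124.]]
side 269 ((606.4049072265625, -197.88597106933594), (43.60756301879883, 136.1463165283203), 0.30968189239501953) [ 0.00011208 -0.00017369 -0.00017369  0.00157021]
[[ 584. -130.]
 [ 585. -266.]
 [ 629. -266.]
 [ 628. -130.]]
[[-0.912  0.     0.409]
 [-0.409 -0.    -0.912]
 [ 0.    -1.     0.   ]] [-1.18590483e+00  2.63816710e-01  1.60397470e+00 -1.62159936e-08
  1.27368898e+00 -3.68886232e-02] [ 0.27634464 -0.61585234  0.24834959]
```

View pics/foot_scene.png

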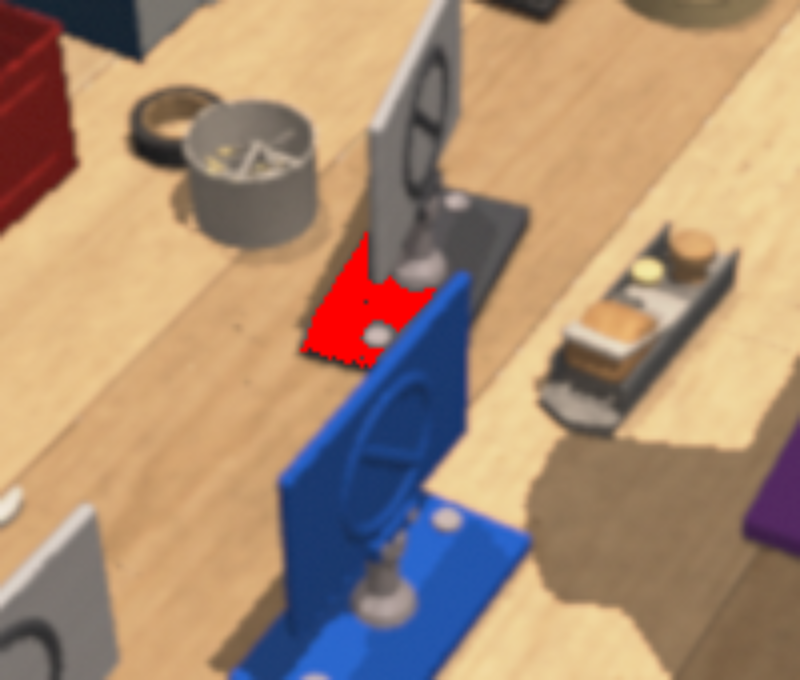

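View pics/foot_side.png

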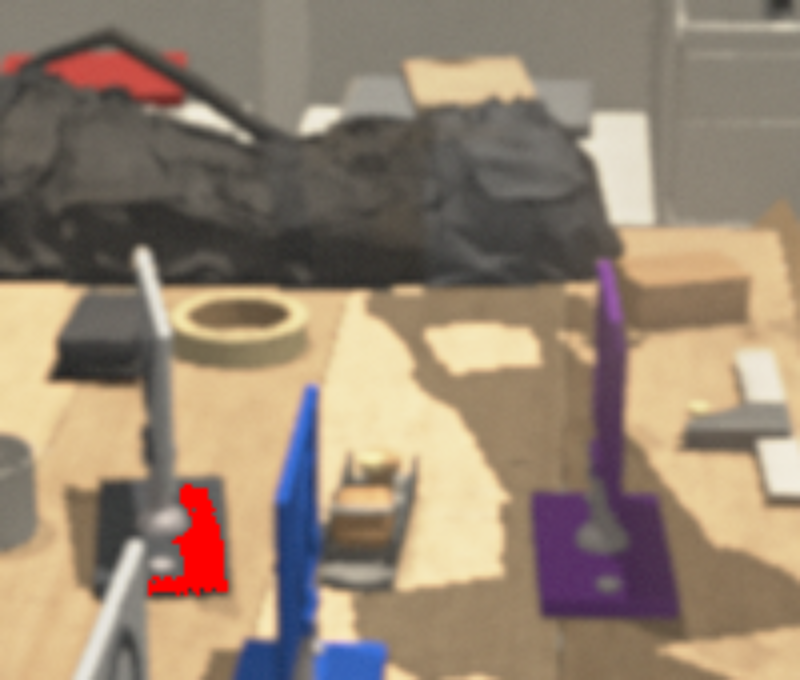

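Call:
{"method": "jog_arm", "body": {"turn": [[0,0,0],[0,0,0],[0,0,0],[0,0,0],[0,0,0]], "slide": [[-40,0,-19],[-45,0,-21],[-45,0,-21],[-45,0,-21],[-45,0,-21]], "grip": [100,100,100,100,100]}}

```text
time: 1.2
tool_pos: [0.4359, -0.4303, 0.2485]
tcp_rot: [-0.425, 1.988, -1.989]
wrist_force: [0.2, -0.7, -0.4]
width: 0.996
```

Call:
{"method": "jog_arm", "body": {"turn": [[0,0,0],[0,0,0],[0,0,0],[0,0,0],[0,0,0]], "slide": [[-45,0,-21],[-45,0,-21],[-45,0,-21],[-45,0,-21],[-35,0,-16]], "grip": [100,100,100,100,100]}}

```text
time: 1.7
tool_pos: [0.5917, -0.25, 0.2486]
tcp_rot: [-0.426, 1.988, -1.988]
wrist_force: [-0.1, -0.2, -0.2]
width: 1.001
```

Run:
```python
from h import *
p=eyes.read_camera("wrist");save(p,"wrist1.png")
s=bot.read_state();print(s["time"],s["tool_pos"],R.from_rotvec(s["tcp_rot"]).as_matrix().round(3),s["q"])
np.savez("wrist1.npz",**{k:p[k] for k in("img","depth","intrinsics","position","rotation")})
print(p["intrinsics"],p["position"],(p["depth"]>0).mean())
```

```text
1.75 [ 0.59504994 -0.24585758  0.24849783] [[-0.911  0.004  0.413]
 [-0.413  0.004 -0.911]
 [-0.005 -1.    -0.002]] [-0.43303147  0.20418128  1.67645506  0.0051885   1.25894809  0.71062069]
[[371.64829954   0.         326.38720521]
 [  0.         371.64829954 243.24852135]
 [  0.           0.           1.        ]] [ 0.65170986 -0.22389352  0.37311778] 0.9809765625
```

View pics/wrist1.png

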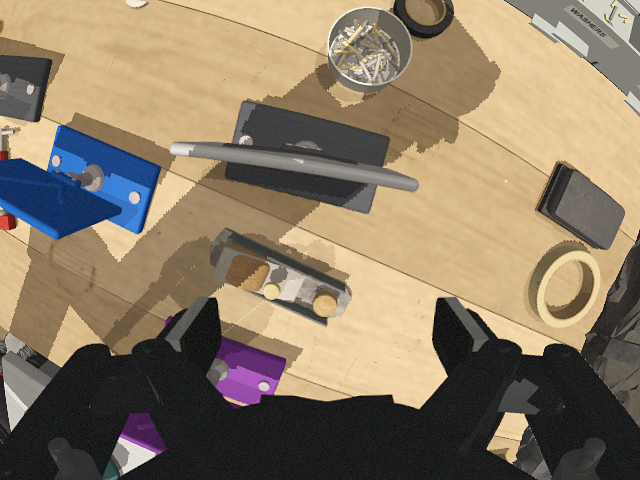

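The wrist picture shows the whole foot, with corners at about (246,101), (388,137), (370,212) and (226,178). The plate's upper edge runs from (172,149) to (417,184). I'll take both headings from this.

```bash
cat >> h.py <<'E'
def fray(p,uv):
    K=np.array(p["intrinsics"]);d=(np.asarray(uv,float)-K[:2,2])/K[0,0]
    th=np.linalg.norm(d,axis=-1,keepdims=True);v=np.concatenate([d/np.maximum(th,1e-9)*np.sin(th),np.cos(th)],-1)
    return v
def atz(p,uv,z):
    v=fray(p,uv)@R.from_rotvec(p["rotation"]).as_matrix().T;o=np.array(p["position"])
    return o+v*((z-o[2])/v[...,2:3])
def fcloud(p):
    d=p["depth"];v,u=np.indices(d.shape);r=fray(p,np.stack([u,v],-1))
    return (r/r[...,2:3]*d[...,None])@R.from_rotvec(p["rotation"]).as_matrix().T+np.array(p["position"])
E
python3 - <<'E'
from h import *
p=dict(np.load("wrist1.npz"))
c=atz(p,[(246,101),(388,137),(370,212),(226,178)],.014);print(c.round(3),c.mean(0))
for a,b in((0,1),(3,2)): d=c[a]-c[b];print("foot yaw",np.degrees(np.arctan2(-d[0],d[1])),np.linalg.norm(d))
for a,b in((0,3),(1,2)): d=c[a]-c[b];print("foot yaw",np.degrees(np.arctan2(d[1],d[0])),np.linalg.norm(d))
e=atz(p,[(172,149),(417,184)],.165);d=e[0]-e[1];print(e.round(3),e.mean(0),np.linalg.norm(d),np.degrees(np.arctan2(-d[0],d[1])))
W=fcloud(p);q=W[(p["depth"]>0)&(W[...,2]>.158)&(W[...,2]<.172)&(np.hypot(W[...,0]-.63,W[...,1]+.2)<.09)]
print(len(q),cv2.minAreaRect((q[:,:2]*1000).astype(np.float32)))
E
```

```text
[[ 0.662 -0.135  0.014]
 [ 0.685 -0.274  0.014]
 [ 0.611 -0.29   0.014]
 [ 0.584 -0.146  0.014]] [ 0.6356081  -0.21095074  0.014     ]
foot yaw 9.386400833159366 0.14151008041184268
foot yaw 10.419314188107018 0.14637106292848212
foot yaw 8.149483235516435 0.07831449859084164
foot yaw 11.767998895375834 0.07572306098828822
[[ 0.616 -0.141  0.165]
 [ 0.654 -0.28   0.165]] [ 0.63516987 -0.21019629  0.165     ] 0.14411394376484848 15.346287267874754
3487 ((634.67529296875, -209.50035095214844), (8.550497055053711, 148.9648895263672), 14.57363224029541)
```

Call:
{"method": "jog_arm", "body": {"turn": [[0,0,0],[0,0,0],[0,-0.14,0],[0,-0.14,0],[0,-0.14,0]], "slide": [[-26,0,-9],[-25,0,-9],[0,0,0],[0,0,0],[0,0,0]], "grip": [100,100,100,100,100]}}

```text
time: 2.25
tool_pos: [0.6294, -0.215, 0.2482]
tcp_rot: [-0.776, 1.718, -1.718]
wrist_force: [1.1, 0.1, 0.3]
width: 0.998
```

Call:
{"method": "jog_arm", "body": {"turn": [[0,-0.14,0],[0,-0.14,0],[0,-0.14,0],[0,-0.14,0],[0,-0.14,0]], "slide": [[0,0,0],[0,0,0],[0,0,0],[0,0,0],[0,0,0]], "grip": [100,100,100,100,100]}}

```text
time: 2.75
tool_pos: [0.6291, -0.2155, 0.2483]
tcp_rot: [-1.198, 1.226, -1.226]
wrist_force: [0.1, -0.6, -0.3]
width: 1.001
```

Call:
{"method": "jog_arm", "body": {"turn": [[0,-0.14,0],[0,-0.14,0],[0,0,0]], "slide": [[0,0,0],[0,0,0],[0,0,0]], "grip": [100,100,100]}}

```text
time: 3.05
tool_pos: [0.6291, -0.2155, 0.2483]
tcp_rot: [-1.318, 1.022, -1.022]
wrist_force: [0.2, -1.0, 0.2]
width: 1.0
```

```bash
cat > meas.py <<'E'
from h import *
import sys
p=eyes.read_camera("wrist");save(p,sys.argv[1]+".png")
s=bot.read_state();M=R.from_rotvec(s["tcp_rot"]).as_matrix();print(s["time"],s["tool_pos"].round(4) if hasattr(s["tool_pos"],"round") else s["tool_pos"],M.round(3).tolist(),"jawyaw",np.degrees(np.arctan2(M[1,2],M[0,2])),np.round(s["q"],2),s["wrist_force"])
W=fcloud(p);q=W[(p["depth"]>0)&(W[...,2]>.158)&(W[...,2]<.172)&(np.hypot(W[...,0]-.634,W[...,1]+.207)<.09)]
if len(q)>5:
    r=cv2.minAreaRect((q[:,:2]*1000).astype(np.float32));print(len(q),r,cv2.boxPoints(r).round().tolist())
    print("pivot in tool mm",(M.T@(np.array([r[0][0]/1000,r[0][1]/1000,.157])-s["tool_pos"])*1000).round(1))
E
python3 meas.py wrist2
```

```text
3.1 [ 0.6292 -0.2155  0.2483] [[0.245, 0.0, 0.969], [-0.969, -0.0, 0.245], [0.0, -1.0, -0.0]] jawyaw 14.204787947457854 [-0.37  0.25  1.63 -0.    1.27 -0.62] [ 0.36930329 -0.3796167   0.5554668 ]
3201 ((634.564208984375, -208.90228271484375), (8.029377937316895, 148.81625366210938), 14.550935745239258) [[612.0, -138.0], [649.0, -282.0], [657.0, -280.0], [620.0, -136.0]]
pivot in tool mm [-5.  91.3  6.8]
```

View pics/wrist2.png

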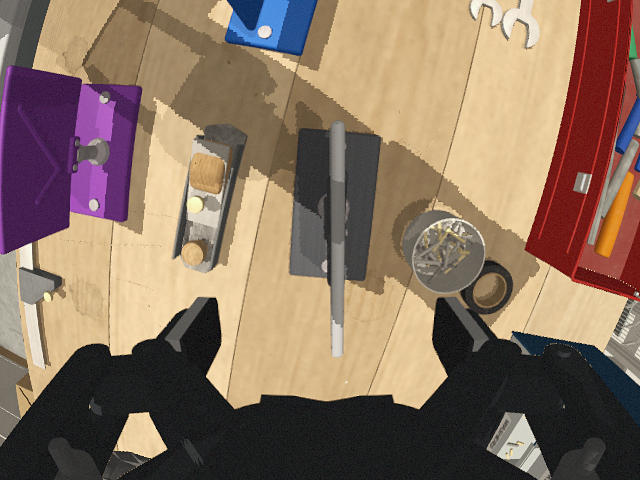

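The plate's edge runs straight between the open pads (column ~335). Lowering and closing gently.

Call:
{"method": "jog_arm", "body": {"turn": [[0,0,0],[0,0,0],[0,0,0],[0,0,0]], "slide": [[-5,0,7],[0,30,0],[0,30,0],[0,30,0]], "grip": [100,100,100,100]}}

```text
time: 3.5
tool_pos: [0.6355, -0.2082, 0.1578]
tcp_rot: [-1.316, 1.023, -1.025]
wrist_force: [0.2, -0.6, -0.2]
width: 1.003
```

Call:
{"method": "jog_arm", "body": {"turn": [[0,0,0],[0,0,0],[0,0,0],[0,0,0],[0,0,0]], "slide": [[0,0,0],[0,0,0],[0,0,0],[0,0,0],[0,0,0]], "grip": [0,0,0,0,0], "newtons": 25}}

```text
time: 4.0
tool_pos: [0.6359, -0.209, 0.1604]
tcp_rot: [-1.316, 1.02, -1.025]
wrist_force: [-0.7, 0.2, 0.2]
width: 0.141
```

Call:
{"method": "jog_arm", "body": {"turn": [[0,0,0],[0,0,0],[0,0,0],[0,0,0],[0,0,0]], "slide": [[0,0,0],[0,0,0],[0,0,0],[0,0,0],[0,0,0]], "grip": [0,0,0,0,0]}}

```text
time: 4.5
tool_pos: [0.6344, -0.2094, 0.1603]
tcp_rot: [-1.319, 1.022, -1.023]
wrist_force: [-4.3, -0.5, 5.2]
width: 0.089
```

Gripped (opening about 8 mm). Now the first part of the turn, anticlockwise.

Call:
{"method": "jog_arm", "body": {"turn": [[0,-0.07,0],[0,-0.14,0],[0,-0.14,0],[0,-0.14,0],[0,-0.14,0]], "slide": [[0,0,0],[0,0,0],[0,0,0],[0,0,0],[0,0,0]], "grip": [0,0,0,0,0]}}

```text
time: 5.0
tool_pos: [0.6349, -0.2091, 0.1604]
tcp_rot: [-1.504, 0.535, -0.537]
wrist_force: [-3.3, 0.6, 3.8]
width: 0.088
```

Call:
{"method": "jog_arm", "body": {"turn": [[0,-0.14,0],[0,-0.14,0],[0,-0.14,0],[0,-0.14,0],[0,-0.14,0]], "slide": [[0,0,0],[0,0,0],[0,0,0],[0,0,0],[0,0,0]], "grip": [0,0,0,0,0]}}

```text
time: 5.5
tool_pos: [0.635, -0.2086, 0.1603]
tcp_rot: [-1.571, -0.013, 0.011]
wrist_force: [-2.9, 1.2, 5.8]
width: 0.087
```

Call:
{"method": "jog_arm", "body": {"turn": [[0,-0.14,0],[0,-0.07,0],[0,0,0]], "slide": [[0,0,0],[0,0,0],[0,0,0]], "grip": [0,0,0]}}

```text
time: 5.8
tool_pos: [0.635, -0.2085, 0.1603]
tcp_rot: [-1.564, -0.175, 0.173]
wrist_force: [-2.3, 1.6, 4.7]
width: 0.087
```

```bash
python3 meas.py wrist3
```

```text
5.85 [ 0.635  -0.2085  0.1603] [[0.976, 0.001, -0.219], [0.219, 0.0, 0.976], [0.001, -1.0, -0.0]] jawyaw 102.62487364568979 [-0.35  0.31  1.71  0.    1.12 -2.15] [-3.09218852  1.95514514  4.59535821]
7461 ((616.604736328125, -216.2125244140625), (108.68582153320312, 33.92412185668945), 24.20319366455078) [[560.0, -223.0], [574.0, -254.0], [673.0, -209.0], [659.0, -178.0]]
pivot in tool mm [-19.6   3.3  -3.5]
```

View pics/wrist3.png

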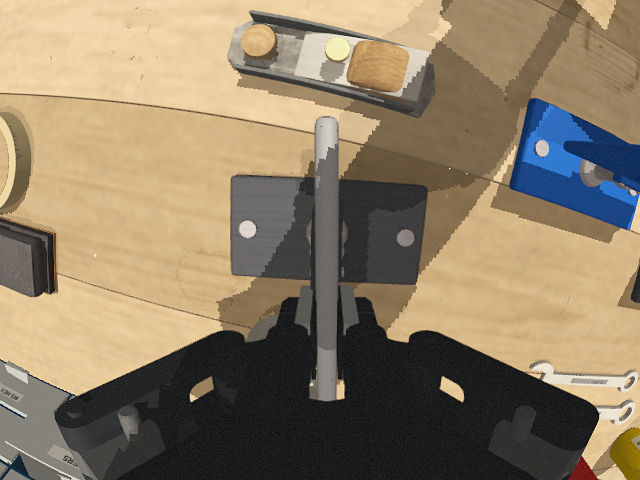

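The plate has turned with the jaws and now stands across the foot. I release, rise, turn the tool back half a turn and regrip.

Call:
{"method": "jog_arm", "body": {"turn": [[0,0,0],[0,0,0],[0,0,0],[0,0,0],[0,0,0]], "slide": [[0,0,0],[0,0,0],[0,0,0],[0,0,0],[0,0,0]], "grip": [100,100,100,100,100]}}

```text
time: 6.35
tool_pos: [0.6348, -0.2087, 0.1581]
tcp_rot: [-1.564, -0.173, 0.173]
wrist_force: [-0.9, 0.3, 0.4]
width: 0.924
```

Call:
{"method": "jog_arm", "body": {"turn": [[0,0,0],[0,0,0],[0,0.08,0],[0,0.08,0],[0,0.149,0]], "slide": [[0,-35,0],[0,-35,0],[0,0,0],[0,0,0],[0,0,0]], "grip": [100,100,100,100,100]}}

```text
time: 6.85
tool_pos: [0.635, -0.2087, 0.2289]
tcp_rot: [-1.57, 0.073, -0.074]
wrist_force: [0.4, 0.9, -0.7]
width: 1.0
```

Call:
{"method": "jog_arm", "body": {"turn": [[0,0.149,0],[0,0.149,0],[0,0.149,0],[0,0.149,0],[0,0.149,0]], "slide": [[0,0,0],[0,0,0],[0,0,0],[0,0,0],[0,0,0]], "grip": [100,100,100,100,100]}}

```text
time: 7.35
tool_pos: [0.6348, -0.2087, 0.2281]
tcp_rot: [-1.469, 0.656, -0.656]
wrist_force: [0.7, 0.1, -0.3]
width: 0.998
```

Call:
{"method": "jog_arm", "body": {"turn": [[0,0.149,0],[0,0.149,0],[0,0.149,0],[0,0.149,0],[0,0.149,0]], "slide": [[0,0,0],[0,0,0],[0,0,0],[0,0,0],[0,0,0]], "grip": [100,100,100,100,100]}}

```text
time: 7.85
tool_pos: [0.6348, -0.2087, 0.2281]
tcp_rot: [-1.203, 1.22, -1.219]
wrist_force: [0.2, 0.2, -0.6]
width: 1.0
```

Call:
{"method": "jog_arm", "body": {"turn": [[0,0.149,0],[0,0.149,0],[0,0.149,0],[0,0.149,0],[0,0.149,0]], "slide": [[0,0,0],[0,0,0],[0,0,0],[0,0,0],[0,0,0]], "grip": [100,100,100,100,100]}}

```text
time: 8.35
tool_pos: [0.6348, -0.2087, 0.2281]
tcp_rot: [-0.749, 1.743, -1.743]
wrist_force: [-0.0, -0.4, -0.4]
width: 1.002
```

Call:
{"method": "jog_arm", "body": {"turn": [[0,0.149,0],[0,0.149,0],[0,0.149,0],[0,0.149,0],[0,0,0]], "slide": [[0,0,0],[0,0,0],[0,0,0],[0,0,0],[0,0,0]], "grip": [100,100,100,100,100]}}

```text
time: 8.85
tool_pos: [0.6348, -0.2087, 0.2281]
tcp_rot: [-0.234, 2.105, -2.104]
wrist_force: [0.2, 0.1, 0.2]
width: 0.999
```

```bash
python3 meas.py wrist4
```

```text
8.9 [ 0.6348 -0.2087  0.2281] [[-0.975, -0.0, 0.223], [-0.223, 0.0, -0.975], [0.0, -1.0, -0.0]] jawyaw -77.11549586070086 [-0.35  0.26  1.64 -0.    1.24  0.99] [-0.59372482  0.02704899  0.82848215]
3727 ((634.6512451171875, -209.43609619140625), (149.40084838867188, 8.144721984863281), 12.6691312789917) [[561.0, -222.0], [563.0, -230.0], [708.0, -197.0], [707.0, -189.0]]
pivot in tool mm [ 0.3 71.1  0.7]
```

View pics/wrist4.png

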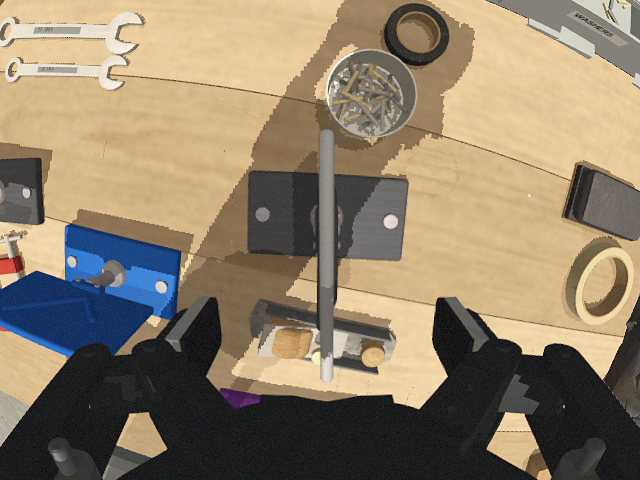

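Regripping and finishing the turn.

Call:
{"method": "jog_arm", "body": {"turn": [[0,0,0],[0,0,0],[0,0,0],[0,0,0],[0,0,0]], "slide": [[0,35,0],[0,35,0],[0,0,0],[0,0,0],[0,0,0]], "grip": [100,100,0,0,0]}}

```text
time: 9.4
tool_pos: [0.6362, -0.2092, 0.1606]
tcp_rot: [-0.232, 2.101, -2.104]
wrist_force: [0.2, -0.4, -0.4]
width: 0.516
```

Call:
{"method": "jog_arm", "body": {"turn": [[0,0,0],[0,0,0],[0,0,0],[0,0,0],[0,0,0]], "slide": [[0,0,0],[0,0,0],[0,0,0],[0,0,0],[0,0,0]], "grip": [0,0,0,0,0]}}

```text
time: 9.9
tool_pos: [0.6357, -0.2083, 0.1604]
tcp_rot: [-0.232, 2.103, -2.103]
wrist_force: [-0.6, 2.8, 6.6]
width: 0.084
```

Call:
{"method": "jog_arm", "body": {"turn": [[0,0,0],[0,0,0],[0,-0.06,0],[0,-0.14,0],[0,-0.14,0]], "slide": [[0,0,0],[0,0,0],[0,0,0],[0,0,0],[0,0,0]], "grip": [0,0,0,0,0]}}

```text
time: 10.4
tool_pos: [0.6355, -0.2079, 0.1604]
tcp_rot: [-0.552, 1.899, -1.899]
wrist_force: [-2.3, 5.0, 6.7]
width: 0.087
```

Call:
{"method": "jog_arm", "body": {"turn": [[0,-0.14,0],[0,-0.14,0],[0,-0.14,0],[0,-0.14,0],[0,-0.14,0]], "slide": [[0,0,0],[0,0,0],[0,0,0],[0,0,0],[0,0,0]], "grip": [0,0,0,0,0]}}

```text
time: 10.9
tool_pos: [0.6347, -0.2073, 0.1603]
tcp_rot: [-1.049, 1.43, -1.427]
wrist_force: [-3.9, 6.1, 8.4]
width: 0.085
```

Call:
{"method": "jog_arm", "body": {"turn": [[0,-0.14,0],[0,-0.14,0],[0,-0.14,0],[0,-0.06,0],[0,0,0]], "slide": [[0,0,0],[0,0,0],[0,0,0],[0,0,0],[0,0,0]], "grip": [0,0,0,0,0]}}

```text
time: 11.4
tool_pos: [0.634, -0.2072, 0.1603]
tcp_rot: [-1.285, 1.083, -1.079]
wrist_force: [-5.6, 5.5, 9.1]
width: 0.088
```

Call:
{"method": "jog_arm", "body": {"turn": [[0,0,0],[0,0,0],[0,0,0],[0,0,0],[0,0,0]], "slide": [[0,0,0],[0,0,0],[0,0,0],[0,0,0],[0,0,0]], "grip": [100,100,100,100,100]}}

```text
time: 11.9
tool_pos: [0.6348, -0.2088, 0.158]
tcp_rot: [-1.285, 1.083, -1.082]
wrist_force: [0.4, -0.9, 0.2]
width: 0.926
```

Call:
{"method": "jog_arm", "body": {"turn": [[0,0,0],[0,0,0],[0,0,0],[0,0,0]], "slide": [[0,0,0],[0,-35,0],[0,-40,0],[0,0,0]], "grip": [100,100,100,100]}}

```text
time: 12.3
tool_pos: [0.6385, -0.2101, 0.2409]
tcp_rot: [-1.281, 1.072, -1.091]
wrist_force: [0.6, -0.8, 0.8]
width: 1.001
```

```bash
python3 meas.py wrist5
python3 - <<'E'
from h import *
for n in("scene","side"):
    p=eyes.read_camera(n);save(p,n+"5.png",(200,80,520,320) if n=="scene" else (180,150,500,390),2.5)
    d=np.load(n+"0.npz")["depth"]
    for t in("block_plane","c_clamp"):
        for r in nets.search_frame(t,p)[:1]: print(n,t,round(r["conf"],2),w(p,r["xyz"]).round(3))
E
```

```text
12.35 [ 0.6373 -0.2096  0.2381] [[0.17, 0.008, 0.985], [-0.985, -0.003, 0.17], [0.004, -1.0, 0.007]] jawyaw 9.797706791009771 [-0.35  0.26  1.63 -0.    1.24 -0.53] [0.72073819 0.56936098 0.25725121]
3406 ((634.4697265625, -209.02554321289062), (8.254091262817383, 149.0127410888672), 9.785279273986816) [[618.0, -136.0], [643.0, -283.0], [651.0, -282.0], [626.0, -135.0]]
pivot in tool mm [-1.4 81.  -3.3]
scene block_plane 0.92 [ 0.506 -0.199  0.023]
scene c_clamp 0.61 [0.431 0.211 0.015]
side block_plane 0.55 [ 0.506 -0.185  0.023]
side c_clamp 0.69 [0.469 0.192 0.018]
```

View pics/wrist5.png

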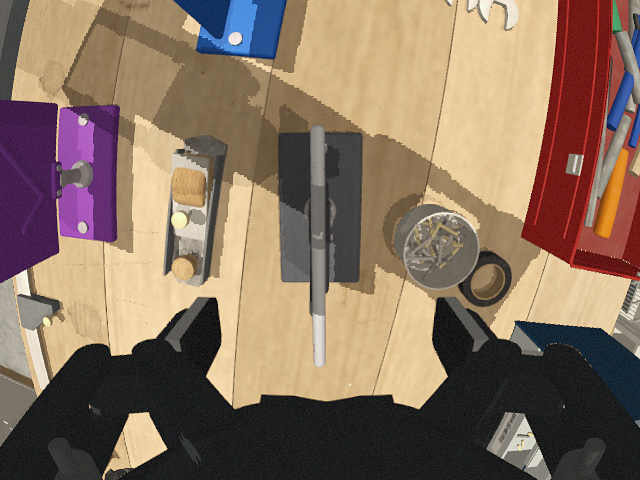

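View pics/scene5.png

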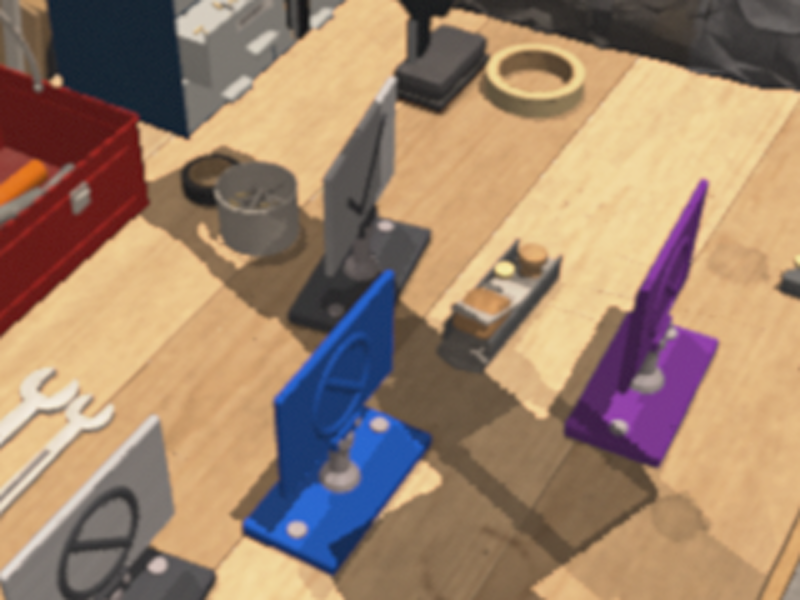

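The scene crop shows the tick at (365,180) facing the front, the plate along its foot, the plane in place and the clamp's sign still showing its ring at (100,545). In the wrist picture the plate runs parallel to the foot's sides, and the gripper is clear above it. I'm handing in.

Call:
{"method": "jog_arm", "body": {"turn": [[0,0,0],[0,0,0],[0,0,0]], "slide": [[0,-30,0],[0,0,0],[0,0,0]], "grip": [100,100,100]}}

```text
time: 12.95
tool_pos: [0.6351, -0.2087, 0.2634]
tcp_rot: [-1.285, 1.082, -1.083]
wrist_force: [-0.0, 1.0, -0.5]
width: 1.0
```

```bash
python3 -c "
from h import *
print(bot.finish_job())"
```

```text
the job is handed in; nothing more can be done
None
```

The block plane's sign is turned half a turn, so its tick now faces the front, and the job was handed in at about 13 s. I gripped the plate at its top edge over the pivot and turned it about 175° anticlockwise, in two holds with one regrip.

- **Plate:** its heading measured 9.8° against about 9.8° for the foot, so it stands square to within a degree or two. The tick showed to the front in the scene camera.
- **Plane and clamp:** for each camera, the detections before and after agree to about 6 mm, within the network's accuracy.
- **Clamp's sign:** it still shows its barred ring; I judged this by eye and did not measure its corner.
- **Robot:** the gripper was open and about 80 mm above the plate, touching nothing. The highest wrist force reading was about 12 N.

No check failed. The scene and side cameras put the clamp's centre about 40 mm apart. Each sees a different part of it, and each agreed with its own first reading.

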